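# Tea for two: from the drip stand into the mugs

## Task

Make tea for two: one at a time, lift each tea infuser up and off its hook on the drip stand and lower it into the mug it fits (the wide infuser into the wide mug, the narrow one into the narrow mug), so that its flange rests flat on the mug's rim. Set them down gently rather than letting them fall, leave both mugs standing upright on the worktop, and do not disturb the other things around.

Things in the scene. Friction and masses are not known exactly. Their poses are not given: they have to be found in the camera images.
- drip_stand: Steel drip stand, fixed: tray 150 mm (its x) by 262 mm (its y), 15 mm high; a column (201 mm high) and cross bar at its back, 70 mm behind the hooks; from the bar two hooks of 6 mm wire, 140 mm apart, run along its -x at about 184 mm height, dip into a hollow and end in an upturned tip 17 mm farther, 20 mm above the hollow. Origin: on the worktop, midway below the two hollows.
- hook_left (a point): Wire centre in the hollow of the hook at the stand's +y, 178 mm above the worktop. A hanging infuser has its underside 67 mm and its knob's middle 205 mm above the worktop. To free it, lift it about 33 mm (over 22; at 42 its lid meets the hook's wire), then move it level, at least 75 mm along the stand's -x (towards the robot), before raising it or moving it aside.
- hook_right (a point): The same for the hook at the stand's -y.
- wide_infuser: Tea infuser hanging upright and loose by its wire bail on either hook of the drip stand: closed perforated steel basket 61 mm across, 60 mm deep; flange 88 mm across; bail of 4 mm wire, an arch in its y-z plane, top of the wire 118 mm up; on the arch an upright round black knob 16 mm across, from 122 to 150 mm up. About 110 g. Origin: centre of its underside, z up.
- narrow_infuser: Tea infuser hanging upright and loose by its wire bail on either hook of the drip stand: closed perforated steel basket 44 mm across, 60 mm deep; flange 70 mm across; bail of 4 mm wire, an arch in its y-z plane, top of the wire 118 mm up; on the arch an upright round black knob 16 mm across, from 122 to 150 mm up. About 80 g. Origin: centre of its underside, z up.
- wide_infuser_knob (a point): Middle of the wide infuser's knob, on its axis, 138 mm above its underside. The knob is round: pinch it from above at any yaw, fingertips above the bail wire; the hook's wire passes below it along the stand's x, so closing along the stand's y is easiest.
- narrow_infuser_knob (a point): Middle of the narrow infuser's knob, 138 mm above its underside; pinch it in the same way.
- wide_infuser_flange (a point): On the wide infuser's axis at the underside of its flange, 60 mm above its underside (78 mm below the knob's middle).
- narrow_infuser_flange (a point): The same on the narrow infuser.
- wide_mug: White ceramic mug, loose, 81 mm across, 95 mm tall, inside width 74 mm, inside depth 89 mm; handle on its +y side, reaching about 32 mm beyond the wall. Origin: centre of its underside, z up. The wide infuser fits it: its basket goes in and its flange comes to rest on the rim.
- narrow_mug: White ceramic mug, loose, 63 mm across, 85 mm tall, inside width 56 mm, inside depth 79 mm; handle on its +y side, reaching about 32 mm beyond the wall. Origin: centre of its underside, z up. The narrow infuser fits it: its basket goes in and its flange comes to rest on the rim.
- wide_mug_rim (a point): Centre of the wide mug's mouth, at rim height (95 mm).
- narrow_mug_rim (a point): Centre of the narrow mug's mouth, at rim height (85 mm).
- sugar_tin: Bystander: orange sugar tin with a wooden lid, 70x70x105 mm, at the back on the left.
- egg_timer: Bystander: cream egg timer, 58 mm across, 51 mm high, at the back on the left.
- lemon: Bystander: lemon, 71x53x51 mm, in front of the stand.
- teaspoon: Bystander: teaspoon, 134 mm long, lying in front of the stand.
- spice_jar: Bystander: spice jar with a green cap, 46 mm across, 106 mm tall, far left.
- matchbox: Bystander: matchbox, 54x36x16 mm, lying to the right of the stand.
- tea_light: Bystander: tea light, 38 mm across, 15 mm high, to the right and back.

How it is judged:
By the outcome, as a careful person would: the job done as asked, in the order asked, and still so for the second after the job is handed in, with the robot touching nothing.
It also fails if it takes over 54 s, if anything falls off the work surface, if the arm or the gripper's body presses on something with over 40 N, if the wrist force passes 120 N, or if a joint passes its speed limit or range.

## Robot

A 6-joint arm with a two-finger parallel gripper is mounted at the origin on a cart in front of the work surface, level with it; the furniture and walls round the work are solid. World frame = base frame: x ahead of the robot, y to its left, z up, the work surface at z = 0. Lengths are in mm, angles in degrees, forces in N, time in s.
With the tool pointing down it reaches from about 300 to 875 mm from the base axis. Payload 6.4 kg.
Tool frame: the origin (TCP) lies midway between the tips of the shut fingers; the grasp point (between the pads) lies 19 mm behind it (pinch_z is the distance from the TCP to the grasp point, in mm); z points along the fingers, y is the line along which they close (so a half turn about z gives the same grasp; the last joint's range is limited). The gripper opens to 85 mm and grips with 20 to 120 N. Pads are 22 mm wide; open, the fingers measure 114 mm over their backs; the gripper's body (76 mm by 85 mm) begins 54 mm behind the grasp point. The pads swing forward as they close: fully open they stand 13 mm farther back than shut.
Start: joints at [58.31, 10.359, 92.074, -0, 77.567, -11.82], TCP at [195.426, 540.786, 231.288] pointing down, gripper open.
Joint ranges: [-171.53, 171.53], [-51.25, 118.39], [17.06, 147.69], [-65.23, 245.23], [0, 150.52], [-178.68, 178.68]. Speed limits (degrees/s): [147.25, 147.25, 172.46, 180, 180, 180].

## Interface

Orientations are given as a 3x3 rotation matrix whose columns are the frame's x, y, z axes.
In Python, from cell import * gives the robot as it stands. The module is installed in compiled form; this text tells all that it offers.
- The arm moves only by the shell command python3 -m crank 'ROWS'. ROWS is text: rows parted by semicolons, each of 7 numbers parted by spaces: the closure, from -1 (fully open) to 1 (shut), then the shift along the world's x, y, z in m, then the turn, a rotation vector about the world's x, y, z in rad. In form: gripper dx dy dz wx wy wz; .... A call has 1 to 10 rows; each row is the pose to reach, as a shift and turn from the pose commanded when the call began; what a row does not reach only later rows make up. A row lasts 1/12 s, in which the tool goes at most 41.7 mm and 7.16 degrees, less where a joint would pass 70% of its speed; a pose out of reach is approached as far as the arm can. A call with a gripper value outside its range is refused whole. The fingers move at their own pace and stop on an object; the grip force is fixed at half the most. Time passes only in rows, so rows that repeat a pose let the fingers close. It gives the time, the measured TCP pose, the force, the opening and the grip force at its end, in the units of the state.
- read_state(): the state, without advancing time (a new reading comes with each control period).
- get_image(name): name is "side" or "top"; returns a dict with "color" (400x640x3 uint8, blue, green, red), "mtx" (3x3 intrinsics, pixels), "k1" (the pictures are not rectified: a ray, as slopes to the right and down, at radius r is drawn at 1 + k1 r^2 times it, then the intrinsics apply), "extrinsics" (4x4, takes a point from world to camera coordinates). Camera axes: x right, y down, z forward; pixel columns grow to the right and rows downward; lengths in mm; the calibration is good to about 2 mm. A picture is of the moment at which its call begins. There is no depth.
- hand_in(): hands the job in; it is judged then, once.
The state is a dict: "t": time; "q": joint angles; "qvel": joint speeds; "joint_torque": joint torques, N m; "position": TCP position; "ee_rot": TCP orientation; "contact_force": force on the tool from outside, world axes, zero at the start; "moment": the same for the moment, N m; "finger_gap": finger opening in mm; "grip_force": force on a finger pad.
Only numpy, scipy, OpenCV 4.12 (cv2) and the standard library are available. Lean on these libraries where they do the work, as an engineer would, in place of code of your own. Each camera call takes 0.05 s, during which the arm holds its last target. There are 200 camera calls.

## Working session

There is one attempt and no reset: what is moved stays moved. The work goes in short steps, Python scripts to look and compute and a shell command to move; the robot and the scene stay as the last step left them, time stands still between calls to the robot, and variables do not carry over. Pictures are saved under pics/ and viewed, at most 10 in all, crops included, and the job is handed in when it is done.

```bash
mkdir -p pics; python3 - <<'E'
from cell import *
import cv2,numpy as np
for n in("side","top"):
    d=get_image(n); cv2.imwrite(f"pics/{n}0.png",d["color"])
    print(n,d["mtx"].tolist(),d["k1"],np.round(d["extrinsics"],4).tolist())
s=read_state();print(s["t"],s["position"],np.round(s["ee_rot"],3).tolist(),s["finger_gap"])
E
```

```text
side [[454.66430698303566, 0.0, 327.0377806931273], [0.0, 454.66430698303566, 200.3739502315894], [0.0, 0.0, 1.0]] -0.06315763484072509 [[0.9982, -0.059, -0.0119, -485.9807], [-0.0418, -0.5381, -0.8418, 163.0978], [0.0433, 0.8408, -0.5396, 1454.0477], [0.0, 0.0, 0.0, 1.0]]
top [[364.35615195799824, 0.0, 316.6022683212735], [0.0, 364.35615195799824, 199.2951755914474], [0.0, 0.0, 1.0]] -0.06678792177510699 [[-0.0161, -0.9998, 0.0105, 15.5261], [-0.995, 0.015, -0.0988, 500.4443], [0.0987, -0.0121, -0.995, 1052.4588], [0.0, 0.0, 0.0, 1.0]]
0.1 [195.1368881  540.30510045 230.42709362] [[-0.94, 0.34, -0.001], [0.34, 0.94, -0.001], [0.0, -0.002, -1.0]] 85.24717768956407
```

View pics/side0.png

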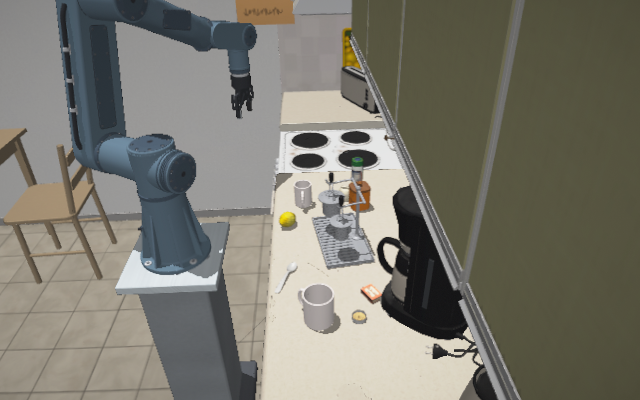

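View pics/top0.png

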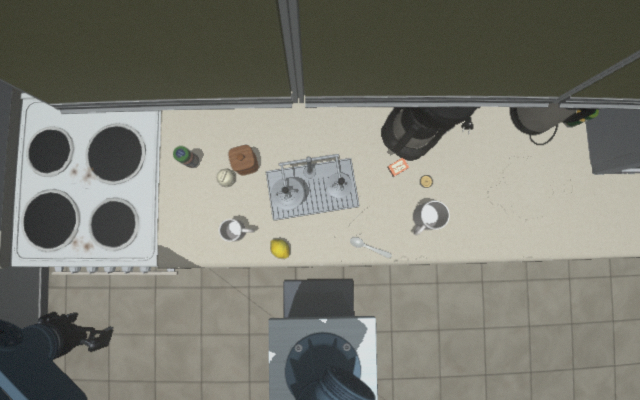

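The side view shows the narrow mug at about (303,194), the wide mug at (318,307) and the infuser knobs at about (331,177) and (341,201). The top view shows the infusers at (288,190), which is the larger one, and (340,183). It also shows the narrow mug at (233,230) and the wide mug at (431,214). I'll enlarge both to get precise pixels.

```bash
python3 - <<'E'
import cv2,numpy as np
s=cv2.imread("pics/side0.png");t=cv2.imread("pics/top0.png")
def g(im,x0,y0,w,h,k): 
    return cv2.resize(im[y0:y0+h,x0:x0+w],None,fx=k,fy=k,interpolation=cv2.INTER_CUBIC)
# top: stand crop (260..365,150..220) x7 ; side: stand crop (285..385,160..235)x7
a=g(t,262,148,100,75,8); b=g(s,288,160,100,75,8)
cv2.imwrite("pics/a.png",a);cv2.imwrite("pics/b.png",b)
m=np.vstack([np.hstack([g(t,213,210,50,37,8),g(t,405,193,50,37,8)]),np.hstack([g(s,285,175,50,37,8),cv2.resize(s[280:335,290:340],(400,440))[:296]])])
m=np.vstack([np.hstack([g(t,213,210,50,37,8),g(t,405,193,50,37,8)]),np.hstack([g(s,280,177,50,37,8),cv2.resize(s[280:335,290:364],(400,296),interpolation=cv2.INTER_CUBIC)])])
cv2.imwrite("pics/m.png",m);print(a.shape,m.shape)
E
```

```text
(600, 800, 3) (592, 800, 3)
```

View pics/a.png

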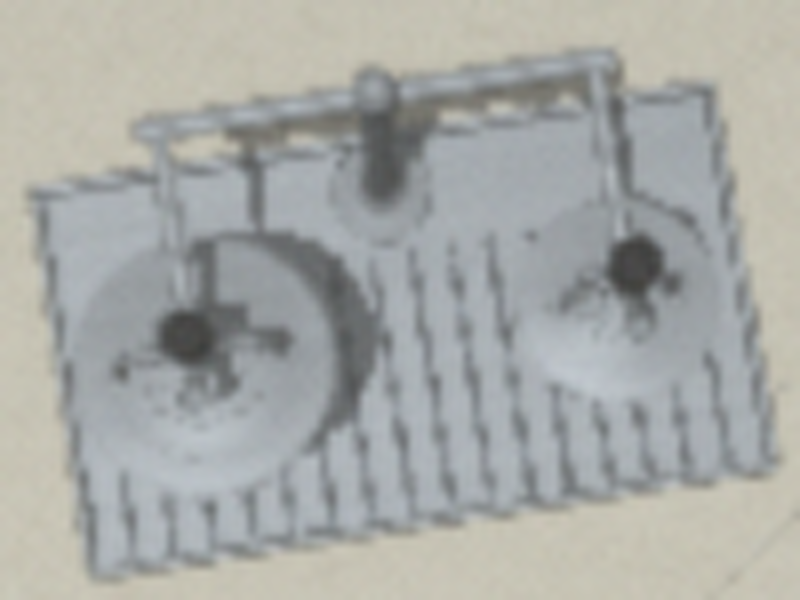

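View pics/b.png

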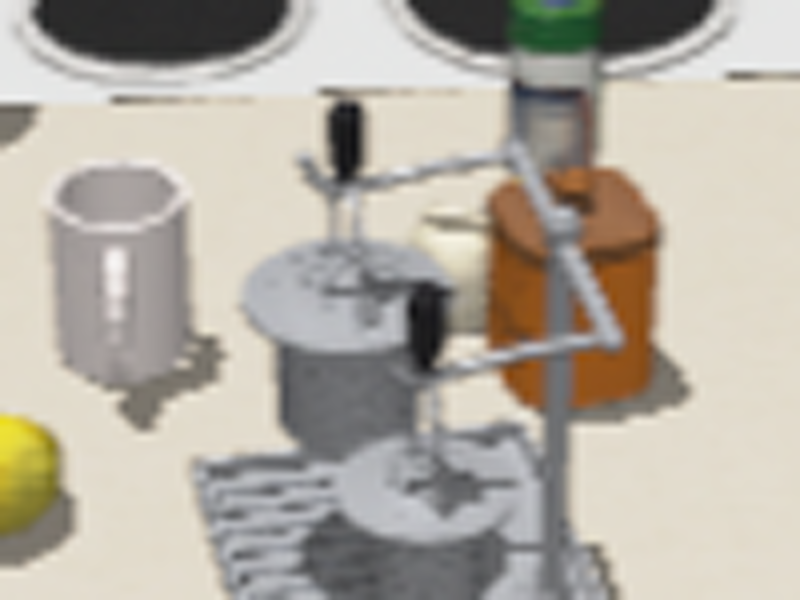

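View pics/m.png

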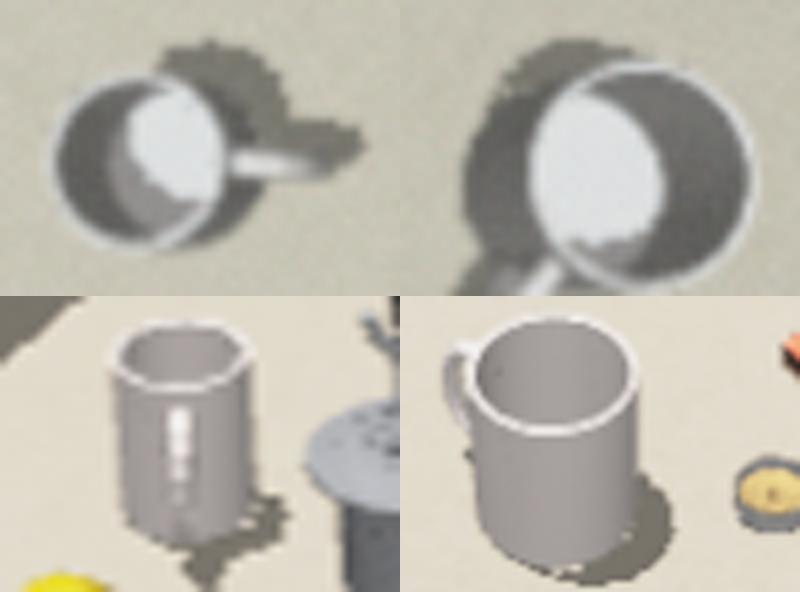

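The knobs in the top crop are at (187,335) and (636,265). In the side crop they are at (345,141) and (427,328). The rim centres in the mug montage are: narrow at (139,161) from the top and (182,355) from the side, wide at (642,173) from the top and (555,376) from the side. Next I triangulate.

```bash
cat > h.py <<'E'
from cell import *
import cv2,numpy as np
from scipy.optimize import least_squares
C={n:get_image(n) for n in("side","top")}
def proj(n,P):
    c=C[n];E=c["extrinsics"];p=np.asarray(P)@E[:3,:3].T+E[:3,3]
    s=p[...,:2]/p[...,2:];s=s*(1+c["k1"]*(s**2).sum(-1,keepdims=True))
    return s*c["mtx"][0,0]+c["mtx"][:2,2]
def tri(us,ut):
    r=least_squares(lambda P:np.r_[proj("side",P)-us,proj("top",P)-ut],[500,0,150])
    return r.x,np.abs(r.fun).max()
def fixz(n,u,z): return least_squares(lambda P:proj(n,[P[0],P[1],z])-u,[500,0]).x
E
python3 - <<'E'
from h import *
f=lambda x,y,x0,y0,k=8,ky=None:np.array([x0+(x+.5)/k-.5,y0+(y+.5)/(ky or k)-.5])
A={"kL":(f(345,141,288,160),f(187,336,262,148),205),"kR":(f(427,328,288,160),f(636,266,262,148),205),
"nmug":(f(182,59,280,177),f(139,161,213,210),85),"wmug":(f(155,80,290,280,5.405,5.38),f(242,173,405,193),95)}
for k,(a,b,z) in A.items():
    P,e=tri(a,b);print(k,P.round(1),round(e,2),"fixz top",fixz("top",b,z+(12 if k[0]=="k" else 0)).round(1),"side",fixz("side",a,z).round(1))
# tray corners top, z=15
for p in[(35,190),(710,88),(775,470),(95,578)]:print(fixz("top",f(*p,262,148),15).round(1))
# lower flange outline fit check: flange extents top view, z=67+62
print("flL",fixz("top",f(205,361,262,148),129).round(1),"flR",fixz("top",f(620,297,262,148),129).round(1))
print("hooks bar",fixz("top",f(150,130,262,148),184).round(1),fixz("top",f(605,60,262,148),184).round(1))
E
```

```text
kL [507.7  87.9 200. ] 0.51 fixz top [506.5  86.7] side [505.5  78.8]
kR [527.8 -51.7 200.2] 0.34 fixz top [526.  -50.4] side [526.1 -59.5]
nmug [413.6 250.4  83.5] 0.04 fixz top [413.6 250. ] side [413.4 247.8]
wmug [ 446.9 -320.5   91.9] 0.12 fixz top [ 447.1 -319.5] side [ 446.6 -323.7]
[588.4 158.6]
[623.8 -96.3]
[ 478.7 -116.9]
[442.4 136.6]
flL [509.2  87.3] flR [528.7 -51.9]
hooks bar [576.9 100.4] [597.5 -44.7]
```

The stand's yaw is about 8.15° (y axis (-0.142, 0.990)). The left infuser is the wide one and the right is narrow, so the carries cross over. First I go above the left knob at (507, 87.5).

```bash
python3 -m crank '-1 0.02 -0.03 0.01 0 0 0.04; -1 0.04 -0.06 0.02 0 0 0.1; -1 0.06 -0.09 0.034 0 0 0.15; -1 0.08 -0.115 0.034 0 0 0.2; -1 0.1 -0.145 0.034 0 0 0.245; -1 0.12 -0.175 0.034 0 0 0.245; -1 0.14 -0.204 0.034 0 0 0.245; -1 0.156 -0.227 0.034 0 0 0.245; -1 0.156 -0.227 0.034 0 0 0.245' && python3 -m crank '-1 0.02 -0.03 0 0 0 0.04; -1 0.04 -0.06 0 0 0 0.1; -1 0.06 -0.09 0 0 0 0.15; -1 0.08 -0.115 0 0 0 0.2; -1 0.1 -0.145 0 0 0 0.245; -1 0.12 -0.175 0 0 0 0.245; -1 0.14 -0.204 0 0 0 0.245; -1 0.156 -0.226 0 0 0 0.245; -1 0.156 -0.226 0 0 0 0.245; -1 0.156 -0.226 0 0 0 0.245'
```

```text
t: 0.95
position: [353.8, 310.3, 265.3]
ee_rot: [[-0.994, 0.106, 0.001], [0.106, 0.994, -0.002], [-0.001, -0.001, -1.0]]
contact_force: [0.8, 0.1, 0.1]
finger_gap: 85.3
grip_force: 0.0
t: 1.78
position: [507.7, 87.1, 264.8]
ee_rot: [[-0.99, -0.14, -0.001], [-0.14, 0.99, 0.0], [0.001, 0.001, -1.0]]
contact_force: [-0.5, 0.1, 0.1]
finger_gap: 85.3
grip_force: 0.0
```

```bash
python3 -m crank '-1 0 0 -0.015 0 0 0; -1 0 0 -0.03 0 0 0; -1 0 0 -0.045 0 0 0; -1 0 0 -0.055 0 0 0; -1 0 0 -0.065 0 0 0; -1 0 0 -0.075 0 0 0; -1 0 0 -0.075 0 0 0; -0.3 0 0 -0.075 0 0 0; 0.2 0 0 -0.075 0 0 0; 0.4 0 0 -0.075 0 0 0' && python3 - <<'E'
from h import *
s=C["side"]["color"][150:235,280:380];t=C["top"]["color"][150:215,262:362]
cv2.imwrite("pics/c1.png",np.vstack([cv2.resize(s,None,fx=4,fy=4,interpolation=2),cv2.resize(t,None,fx=4,fy=4,interpolation=2)])[:600])
E
```

```text
t: 2.62
position: [508.0, 87.8, 191.2]
ee_rot: [[-0.99, -0.143, 0.002], [-0.143, 0.99, -0.0], [-0.001, -0.0, -1.0]]
contact_force: [0.0, -0.1, 0.5]
finger_gap: 51.6
grip_force: 0.0
```

View pics/c1.png

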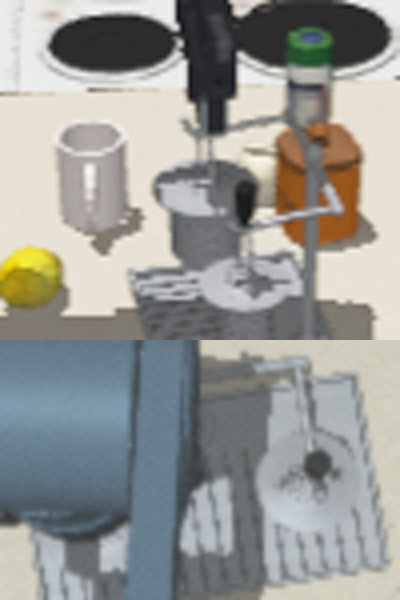

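In the side view the fingers stand around the left knob, at about crop (208,110), with the tips just above the bail. The infuser hangs undisturbed, so I close.

```bash
python3 -m crank '0.5 0 0 0 0 0 0; 0.6 0 0 0 0 0 0; 0.7 0 0 0 0 0 0; 0.8 0 0 0 0 0 0; 1 0 0 0 0 0 0; 1 0 0 0 0 0 0; 1 0 0 0 0 0 0; 1 0 0 0 0 0 0; 1 0 0 0 0 0 0'
```

```text
t: 3.47
position: [507.8, 87.6, 190.7]
ee_rot: [[-0.99, -0.143, 0.001], [-0.143, 0.99, -0.0], [-0.001, -0.0, -1.0]]
contact_force: [0.3, -2.0, 4.9]
finger_gap: 13.8
grip_force: 58.5
```

```bash
python3 -m crank '1 0 0 0.004 0 0 0; 1 0 0 0.008 0 0 0; 1 0 0 0.012 0 0 0; 1 0 0 0.016 0 0 0; 1 0 0 0.02 0 0 0; 1 0 0 0.024 0 0 0; 1 0 0 0.028 0 0 0; 1 0 0 0.032 0 0 0; 1 0 0 0.032 0 0 0; 1 0 0 0.032 0 0 0' && python3 - <<'E'
from h import *
s=C["side"]["color"][130:230,280:380]
cv2.imwrite("pics/c2.png",cv2.resize(s,None,fx=6,fy=6,interpolation=2))
E
```

```text
t: 4.3
position: [507.6, 87.8, 222.6]
ee_rot: [[-0.99, -0.143, 0.001], [-0.143, 0.99, -0.0], [-0.001, -0.0, -1.0]]
contact_force: [-0.1, -0.1, -1.2]
finger_gap: 14.0
grip_force: 58.4
```

View pics/c2.png

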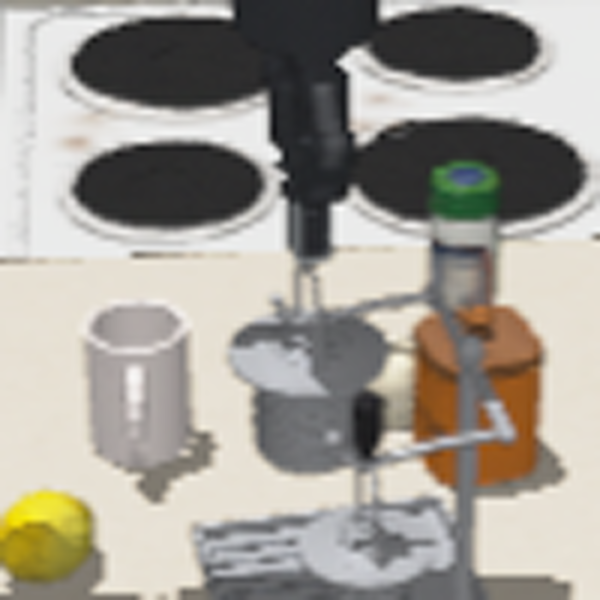

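The infuser is off the hook wire: its bail arch is above the hook tip at about crop (290,300). The weight reads -1.2 N, which is right for 110 g. Now I move level along the stand's -x by 88 mm, then raise.

```bash
python3 -m crank '1 -0.004 -0.0006 0 0 0 0; 1 -0.012 -0.0017 0 0 0 0; 1 -0.022 -0.0031 0 0 0 0; 1 -0.033 -0.0047 0 0 0 0; 1 -0.045 -0.0064 0 0 0 0; 1 -0.057 -0.0082 0 0 0 0; 1 -0.069 -0.0099 0 0 0 0; 1 -0.079 -0.0113 0 0 0 0; 1 -0.087 -0.0125 0 0 0 0; 1 -0.087 -0.0125 0 0 0 0' && python3 -m crank '1 0 0 0.008 0 0 0; 1 0 0 0.02 0 0 0; 1 0 0 0.035 0 0 0; 1 0 0 0.05 0 0 0; 1 0 0 0.065 0 0 0; 1 0 0 0.08 0 0 0; 1 0 0 0.095 0 0 0; 1 0 0 0.108 0 0 0; 1 0 0 0.115 0 0 0; 1 0 0 0.115 0 0 0'
```

```text
t: 5.23
position: [418.6, 75.3, 222.1]
ee_rot: [[-0.99, -0.143, -0.001], [-0.143, 0.99, -0.0], [0.001, 0.0, -1.0]]
contact_force: [0.8, 0.5, -1.2]
finger_gap: 14.5
grip_force: 58.5
t: 6.07
position: [421.6, 75.2, 339.5]
ee_rot: [[-0.99, -0.143, 0.004], [-0.143, 0.99, -0.0], [-0.004, -0.001, -1.0]]
contact_force: [-0.0, -0.1, -0.7]
finger_gap: 14.2
grip_force: 58.5
```

```bash
python3 -m crank '1 0 -0.006 0 0 0 0; 1 0 -0.018 0 0 0 0; 1 0.002 -0.035 0 0 0 0; 1 0.004 -0.055 0 0 0 0; 1 0.006 -0.077 0 0 0 0; 1 0.008 -0.1 0 0 0 0; 1 0.01 -0.125 0 0 0 0; 1 0.012 -0.15 0 0 0 0; 1 0.014 -0.175 0 0 0 0; 1 0.015 -0.2 0 0 0 0' && python3 -m crank '1 0.002 -0.025 0 0 0 0; 1 0.004 -0.05 0 0 0 0; 1 0.006 -0.075 0 0 0 0; 1 0.008 -0.1 0 0 0 0; 1 0.009 -0.125 0 0 0 0; 1 0.01 -0.148 0 0 0 0; 1 0.011 -0.168 0 0 0 0; 1 0.011 -0.183 0 0 0 0; 1 0.011 -0.192 0 0 0 0; 1 0.011 -0.195 0 0 0 0' && python3 -m crank '1 0 0 0 0 0 0; 1 0 0 0 0 0 0; 1 0 0 0 0 0 0; 1 0 0 0 0 0 0' && python3 - <<'E'
from h import *
s=C["side"]["color"][185:345,240:400];t=C["top"]["color"][150:250,370:500]
cv2.imwrite("pics/c3.png",np.hstack([cv2.resize(s,(480,480),interpolation=2),cv2.resize(t,(320,246),interpolation=2)]) if 0 else cv2.resize(s,(600,600),interpolation=2))
cv2.imwrite("pics/c3full.png",C["side"]["color"])
E
```

```text
t: 6.9
position: [434.8, -126.1, 336.0]
ee_rot: [[-0.99, -0.143, -0.002], [-0.143, 0.99, 0.001], [0.002, 0.001, -1.0]]
contact_force: [0.6, -0.2, -1.5]
finger_gap: 13.9
grip_force: 58.5
t: 7.73
position: [445.9, -320.8, 336.3]
ee_rot: [[-0.99, -0.141, -0.001], [-0.141, 0.99, 0.001], [0.001, 0.001, -1.0]]
contact_force: [-0.5, -0.1, -0.9]
finger_gap: 13.9
grip_force: 58.6
t: 8.07
position: [446.6, -318.9, 337.5]
ee_rot: [[-0.99, -0.144, 0.0], [-0.144, 0.99, -0.0], [-0.0, -0.0, -1.0]]
contact_force: [0.5, -0.6, -0.6]
finger_gap: 13.9
grip_force: 58.6
```

View pics/c3.png

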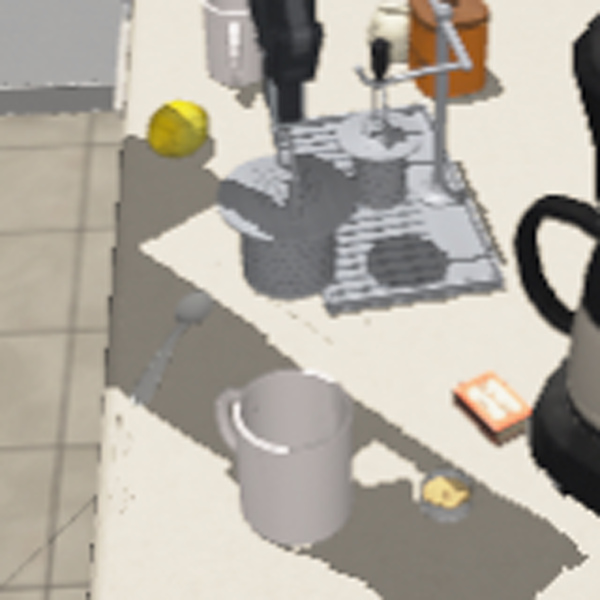

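Viewed: the infuser hangs upright, with its flange spanning crop x 218–352 and centred near (285,198). The mug stands below it. I check this against the projection.

```bash
python3 - <<'E'
from h import *
s=read_state();p=s["position"];print(p,s["finger_gap"])
a=np.linspace(0,2*np.pi,60)
for nm,z,c,r in(("flange",p[2]-61.7,p[:2],44),("rim",95,(447,-320),40.5)):
    q=(proj("side",np.c_[c[0]+r*np.cos(a),c[1]+r*np.sin(a),0*a+z])-[240,185])*3.75
    print(nm,q.min(0).round(),q.max(0).round())
E
```

```text
[ 446.55680696 -319.29506907  337.49468148] 13.949834742956302
flange [216. 152.] [358. 238.]
rim [234. 365.] [354. 450.]
```

Both match the picture within a millimetre or two, so I lower.

```bash
python3 -m crank '1 0 0 -0.008 0 0 0; 1 0 0 -0.02 0 0 0; 1 0 -0.001 -0.035 0 0 0; 1 0 -0.001 -0.05 0 0 0; 1 0 -0.001 -0.065 0 0 0; 1 0 -0.001 -0.078 0 0 0; 1 0 -0.001 -0.088 0 0 0; 1 0 -0.001 -0.096 0 0 0; 1 0 -0.001 -0.1 0 0 0; 1 0 -0.001 -0.1 0 0 0' && python3 -m crank '1 0 0 -0.004 0 0 0; 1 0 0 -0.01 0 0 0; 1 0 0 -0.017 0 0 0; 1 0 0 -0.025 0 0 0; 1 0 0 -0.033 0 0 0; 1 0 0 -0.041 0 0 0; 1 0 0 -0.049 0 0 0; 1 0 0 -0.056 0 0 0; 1 0 0 -0.062 0 0 0; 1 0 0 -0.066 0 0 0' && python3 -m crank '1 0 0 -0.001 0 0 0; 1 0 0 -0.002 0 0 0; 1 0 0 -0.003 0 0 0; 1 0 0 -0.004 0 0 0; 1 0 0 -0.004 0 0 0; 1 0 0 -0.004 0 0 0'
```

```text
t: 9.1
position: [446.0, -320.3, 236.1]
ee_rot: [[-0.99, -0.143, -0.001], [-0.143, 0.99, 0.001], [0.001, 0.002, -1.0]]
contact_force: [-0.4, 0.3, -0.1]
finger_gap: 14.1
grip_force: 58.6
t: 9.93
position: [446.2, -320.5, 170.2]
ee_rot: [[-0.99, -0.143, -0.001], [-0.143, 0.99, 0.001], [0.001, 0.001, -1.0]]
contact_force: [0.4, -0.1, -1.8]
finger_gap: 13.9
grip_force: 58.6
t: 10.43
position: [446.5, -320.8, 167.6]
ee_rot: [[-0.99, -0.143, 0.0], [-0.143, 0.99, -0.0], [-0.0, -0.0, -1.0]]
contact_force: [-0.2, -0.4, -1.4]
finger_gap: 14.4
grip_force: 58.6
```

```bash
python3 -m crank '1 0 0 -0.001 0 0 0; 1 0 0 -0.002 0 0 0; 1 0 0 -0.003 0 0 0; 1 0 0 -0.004 0 0 0; 1 0 0 -0.005 0 0 0; 1 0 0 -0.005 0 0 0' && python3 -m crank '1 0 0 -0.001 0 0 0; 1 0 0 -0.001 0 0 0; 1 0 0 -0.001 0 0 0' && python3 -m crank '1 0 0 -0.001 0 0 0; 1 0 0 -0.001 0 0 0; 1 0 0 -0.001 0 0 0'  && python3 -m crank '1 0 0 -0.001 0 0 0; 1 0 0 -0.001 0 0 0; 1 0 0 -0.001 0 0 0'
```

```text
t: 10.93
position: [446.3, -320.6, 162.0]
ee_rot: [[-0.99, -0.143, -0.0], [-0.143, 0.99, 0.0], [0.0, 0.0, -1.0]]
contact_force: [0.2, 0.7, -1.1]
finger_gap: 14.3
grip_force: 58.6
t: 11.18
position: [446.4, -320.7, 161.2]
ee_rot: [[-0.99, -0.143, -0.0], [-0.143, 0.99, 0.0], [0.0, 0.0, -1.0]]
contact_force: [-0.5, -0.1, -0.5]
finger_gap: 13.9
grip_force: 58.6
t: 11.43
position: [446.4, -320.7, 160.2]
ee_rot: [[-0.99, -0.143, -0.0], [-0.143, 0.99, 0.0], [0.0, 0.0, -1.0]]
contact_force: [-0.5, 0.5, -1.0]
finger_gap: 13.6
grip_force: 58.6
t: 11.68
position: [446.4, -320.7, 159.3]
ee_rot: [[-0.99, -0.143, -0.0], [-0.143, 0.99, -0.0], [0.0, 0.0, -1.0]]
contact_force: [-0.0, -0.9, -1.5]
finger_gap: 14.1
grip_force: 58.8
```

```bash
python3 -m crank '1 0 0 -0.001 0 0 0; 1 0 0 -0.001 0 0 0; 1 0 0 -0.001 0 0 0' && python3 -m crank '1 0 0 -0.001 0 0 0; 1 0 0 -0.001 0 0 0; 1 0 0 -0.001 0 0 0'
```

```text
t: 11.93
position: [446.7, -321.0, 159.0]
ee_rot: [[-0.99, -0.143, 0.001], [-0.143, 0.99, -0.001], [-0.001, -0.001, -1.0]]
contact_force: [-0.6, 0.9, 4.9]
finger_gap: 14.4
grip_force: 58.9
t: 12.18
position: [447.1, -321.3, 159.0]
ee_rot: [[-0.99, -0.143, 0.002], [-0.143, 0.99, -0.002], [-0.001, -0.002, -1.0]]
contact_force: [-2.3, 2.3, 10.8]
finger_gap: 14.1
grip_force: 59.7
```

Contact came at 159, as predicted. I ease off 1.5 mm of the pressing, then open and rise.

```bash
python3 -m crank '1 0 0 0.0015 0 0 0; 1 0 0 0.0015 0 0 0; 0.6 0 0 0.0015 0 0 0; 0.5 0 0 0.0015 0 0 0; 0.3 0 0 0.0015 0 0 0; 0 0 0 0.0015 0 0 0; -0.3 0 0 0.0015 0 0 0; -0.6 0 0 0.0015 0 0 0; -1 0 0 0.0015 0 0 0; -1 0 0 0.0015 0 0 0' && python3 -m crank '-1 0 0 0 0 0 0; -1 0 0 0.004 0 0 0; -1 0 0 0.012 0 0 0; -1 0 0 0.024 0 0 0; -1 0 0 0.04 0 0 0; -1 0 0 0.06 0 0 0; -1 0 0 0.08 0 0 0; -1 0 0 0.1 0 0 0; -1 0 0 0.112 0 0 0; -1 0 0 0.112 0 0 0'
```

```text
t: 13.02
position: [446.4, -320.7, 158.8]
ee_rot: [[-0.99, -0.143, 0.0], [-0.143, 0.99, -0.0], [-0.0, -0.0, -1.0]]
contact_force: [0.2, 0.2, 0.3]
finger_gap: 85.2
grip_force: 0.0
t: 13.85
position: [447.7, -322.1, 275.2]
ee_rot: [[-0.99, -0.143, 0.005], [-0.143, 0.99, -0.005], [-0.004, -0.006, -1.0]]
contact_force: [-0.2, 0.5, 0.3]
finger_gap: 85.8
grip_force: 0.0
```

```bash
python3 -m crank '-1 0 0.02 0 0 0 0; -1 0 0.05 0 0 0 0; -1 0 0.08 0 0 0 0; -1 0 0.11 0 0 0 0; -1 0 0.14 0 0 0 0; -1 0.01 0.17 0 0 0 0; -1 0.02 0.2 0 0 0 0; -1 0.035 0.23 0 0 0 0; -1 0.05 0.25 0 0 0 0; -1 0.06 0.26 0 0 0 0' && python3 -m crank '-1 0.008 0.003 0 0 0 0; -1 0.015 0.007 0 0 0 0; -1 0.02 0.0095 0 0 0 0; -1 0.02 0.0095 0 0 0 0; -1 0.02 0.0095 0 0 0 0' && python3 - <<'E'
from h import *
from cell import *
s=read_state();print(s["position"])
m=np.hstack([cv2.resize(C["side"]["color"][270:345,285:360],(400,400),interpolation=2),cv2.resize(C["side"]["color"][160:235,300:375],(400,400),interpolation=2)])
t=C["top"]["color"]
cv2.imwrite("pics/c4.png",np.vstack([m,cv2.resize(t[190:240,390:590],(800,200),interpolation=2)]))
E
```

```text
t: 14.68
position: [506.8, -57.8, 270.1]
ee_rot: [[-0.989, -0.145, -0.001], [-0.145, 0.989, 0.001], [0.0, 0.001, -1.0]]
contact_force: [-0.6, 0.8, 0.4]
finger_gap: 85.5
grip_force: 0.0
t: 15.1
position: [526.3, -51.9, 270.4]
ee_rot: [[-0.99, -0.142, -0.001], [-0.142, 0.99, 0.0], [0.001, 0.0, -1.0]]
contact_force: [0.5, -0.2, -0.6]
finger_gap: 85.5
grip_force: 0.0
[526.06189033 -51.90600236 270.66966893]
```

View pics/c4.png

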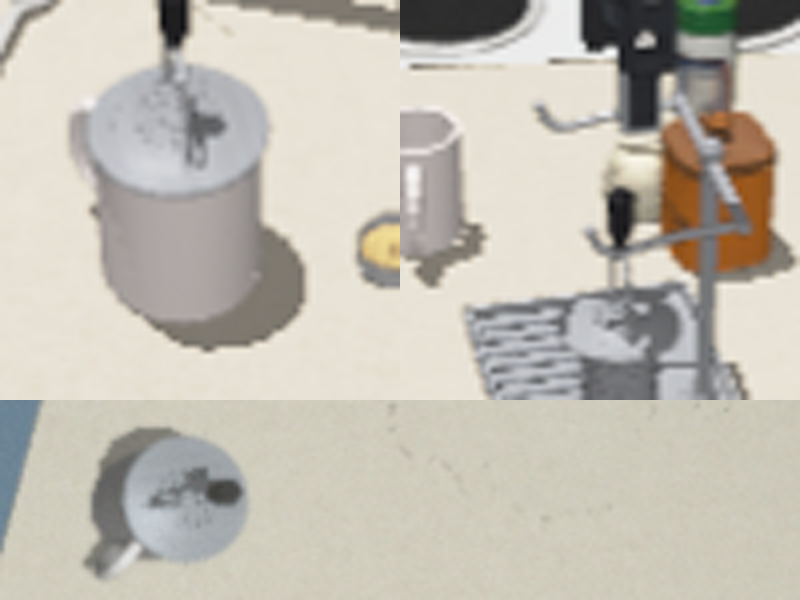

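The wide infuser sits flat on its mug, centred, with its flange covering the rim around crop (180,125). The narrow one still hangs with its knob at (620,215). I descend on it and grasp the same way.

```bash
python3 -m crank '-1 0.001 0.0005 -0.015 0 0 0; -1 0.001 0.0005 -0.03 0 0 0; -1 0.001 0.0005 -0.045 0 0 0; -1 0.001 0.0005 -0.058 0 0 0; -1 0.001 0.0005 -0.07 0 0 0; -1 0.001 0.0005 -0.08 0 0 0; -1 0.001 0.0005 -0.08 0 0 0; -0.3 0.001 0.0005 -0.08 0 0 0; 0.2 0.001 0.0005 -0.08 0 0 0; 0.4 0.001 0.0005 -0.08 0 0 0' && python3 -m crank '0.5 0 0 0 0 0 0; 0.6 0 0 0 0 0 0; 0.7 0 0 0 0 0 0; 0.8 0 0 0 0 0 0; 1 0 0 0 0 0 0; 1 0 0 0 0 0 0; 1 0 0 0 0 0 0; 1 0 0 0 0 0 0; 1 0 0 0 0 0 0'
```

```text
t: 16.03
position: [528.1, -51.0, 191.8]
ee_rot: [[-0.99, -0.143, 0.002], [-0.143, 0.99, -0.001], [-0.002, -0.001, -1.0]]
contact_force: [-0.5, -0.3, -0.6]
finger_gap: 51.4
grip_force: 0.0
t: 16.78
position: [527.7, -50.6, 191.3]
ee_rot: [[-0.99, -0.143, 0.001], [-0.143, 0.99, 0.0], [-0.001, -0.0, -1.0]]
contact_force: [-0.6, 1.9, 5.6]
finger_gap: 13.9
grip_force: 58.5
```

Same signature as before. I lift 32 mm, check the load, then withdraw.

```bash
python3 -m crank '1 0 0 0.004 0 0 0; 1 0 0 0.008 0 0 0; 1 0 0 0.012 0 0 0; 1 0 0 0.016 0 0 0; 1 0 0 0.02 0 0 0; 1 0 0 0.024 0 0 0; 1 0 0 0.028 0 0 0; 1 0 0 0.032 0 0 0; 1 0 0 0.032 0 0 0; 1 0 0 0.032 0 0 0' && python3 -m crank '1 -0.004 -0.0006 0 0 0 0; 1 -0.012 -0.0017 0 0 0 0; 1 -0.022 -0.0031 0 0 0 0'
```

```text
t: 17.62
position: [527.6, -50.8, 223.1]
ee_rot: [[-0.99, -0.143, 0.001], [-0.143, 0.99, -0.0], [-0.001, -0.0, -1.0]]
contact_force: [-0.4, -0.1, -1.1]
finger_gap: 13.7
grip_force: 58.4
t: 17.87
position: [504.6, -53.8, 222.3]
ee_rot: [[-0.99, -0.143, -0.001], [-0.143, 0.99, 0.0], [0.001, 0.0, -1.0]]
contact_force: [0.5, -0.5, -0.7]
finger_gap: 14.4
grip_force: 58.4
```

```bash
python3 -m crank '1 -0.008 -0.0011 0 0 0 0; 1 -0.018 -0.0026 0 0 0 0; 1 -0.03 -0.0043 0 0 0 0; 1 -0.042 -0.006 0 0 0 0; 1 -0.053 -0.0076 0 0 0 0; 1 -0.062 -0.0089 0 0 0 0; 1 -0.068 -0.0097 0 0 0 0; 1 -0.07 -0.01 0 0 0 0; 1 -0.07 -0.01 0 0 0 0' && python3 -m crank '1 0 0 0.008 0 0 0; 1 0 0 0.02 0 0 0; 1 0 0 0.035 0 0 0; 1 0 0 0.05 0 0 0; 1 0 0 0.065 0 0 0; 1 0 0 0.08 0 0 0; 1 0 0 0.093 0 0 0; 1 0 0 0.102 0 0 0; 1 0 0 0.105 0 0 0; 1 0 0 0.105 0 0 0' && python3 -m crank '1 0 0.006 0 0 0 0; 1 0 0.018 0 0 0 0; 1 -0.002 0.035 0 0 0 0; 1 -0.004 0.055 0 0 0 0; 1 -0.006 0.077 0 0 0 0; 1 -0.008 0.1 0 0 0 0; 1 -0.01 0.123 0 0 0 0; 1 -0.012 0.146 0 0 0 0; 1 -0.014 0.168 0 0 0 0; 1 -0.015 0.19 0 0 0 0'
```

```text
t: 18.62
position: [435.1, -64.0, 223.0]
ee_rot: [[-0.99, -0.142, 0.001], [-0.142, 0.99, -0.0], [-0.001, -0.0, -1.0]]
contact_force: [-0.1, -0.4, -0.4]
finger_gap: 13.9
grip_force: 58.4
t: 19.45
position: [436.0, -63.9, 328.6]
ee_rot: [[-0.99, -0.143, 0.001], [-0.143, 0.99, -0.001], [-0.001, -0.001, -1.0]]
contact_force: [-0.0, -0.6, -0.8]
finger_gap: 14.1
grip_force: 58.5
t: 20.28
position: [419.4, 127.7, 326.7]
ee_rot: [[-0.99, -0.143, -0.002], [-0.143, 0.99, 0.0], [0.002, 0.0, -1.0]]
contact_force: [0.1, 0.7, -1.0]
finger_gap: 14.0
grip_force: 58.5
```

```bash
python3 -m crank '1 -0.001 0.022 0 0 0 0; 1 -0.002 0.044 0 0 0 0; 1 -0.003 0.064 0 0 0 0; 1 -0.004 0.082 0 0 0 0; 1 -0.005 0.098 0 0 0 0; 1 -0.006 0.111 0 0 0 0; 1 -0.007 0.12 0 0 0 0; 1 -0.007 0.124 0 0 0 0; 1 -0.007 0.124 0 0 0 0; 1 -0.007 0.124 0 0 0 0' && python3 -m crank '1 0 0 0 0 0 0; 1 0 0 0 0 0 0; 1 0 0 0 0 0 0' && python3 - <<'E'
from h import *
s=read_state();p=s["position"];print(p)
# refine mug centre on the first pictures: thresholds-free check by rim outline extents
a=np.linspace(0,2*np.pi,80)
for n,img,off in(("side","pics/side0.png",(280,177)),("top","pics/top0.png",(213,210))):
    q=(proj(n,np.c_[413.6+31.5*np.cos(a),250.3+31.5*np.sin(a),0*a+85])-off+.5)*8-.5
    print(n,q.min(0).round(),q.max(0).round())
f=(proj("side",np.c_[p[0]+35*np.cos(a),p[1]+35*np.sin(a),0*a+p[2]-61.7]));print("flange pred",f.min(0).round(1),f.max(0).round(1))
cv2.imwrite("pics/c5.png",C["side"]["color"])
g=C["side"]["color"]
x0,y0=int(f[:,0].min())-6,int(f[:,1].min())-6
row=int(f[:,1].mean());print("row",row,x0,g[row,x0:x0+60].mean(1).round().astype(int).tolist())
E
```

```text
t: 21.12
position: [413.3, 249.9, 327.4]
ee_rot: [[-0.99, -0.143, -0.001], [-0.143, 0.99, -0.001], [0.001, -0.0, -1.0]]
contact_force: [0.8, 0.1, -1.2]
finger_gap: 13.8
grip_force: 58.6
t: 21.37
position: [413.6, 249.7, 327.9]
ee_rot: [[-0.99, -0.142, 0.0], [-0.142, 0.99, -0.0], [-0.0, -0.0, -1.0]]
contact_force: [1.1, 0.2, -0.5]
finger_gap: 13.9
grip_force: 58.6
[413.56603066 249.79108336 327.87931515]
side [112.  21.] [252.  92.]
top [48. 70.] [229. 252.]
flange pred [289.8 133.3] [310.5 142.1]
row 137 283 [227, 212, 198, 227, 230, 230, 230, 210, 164, 186, 185, 157, 88, 84, 93, 92, 103, 109, 101, 82, 99, 99, 101, 99, 98, 98, 97, 80, 43, 44, 43, 44, 43, 43, 43, 43, 44, 44, 43, 43, 43, 43, 43, 100, 178, 198, 209, 229, 231, 231, 231, 231, 231, 230, 229, 220, 212, 176, 85, 43]
```

The mug outline and the flange's left edge both match the projection, so I lower. Contact is expected at a TCP height of about 149.

```bash
python3 -m crank '1 0 0.0005 -0.008 0 0 0; 1 0 0.0005 -0.02 0 0 0; 1 0 0.0005 -0.035 0 0 0; 1 0 0.0005 -0.05 0 0 0; 1 0 0.0005 -0.065 0 0 0; 1 0 0.0005 -0.078 0 0 0; 1 0 0.0005 -0.088 0 0 0; 1 0 0.0005 -0.096 0 0 0; 1 0 0.0005 -0.1 0 0 0; 1 0 0.0005 -0.1 0 0 0' && python3 -m crank '1 0 0 -0.004 0 0 0; 1 0 0 -0.01 0 0 0; 1 0 0 -0.017 0 0 0; 1 0 0 -0.025 0 0 0; 1 0 0 -0.033 0 0 0; 1 0 0 -0.041 0 0 0; 1 0 0 -0.049 0 0 0; 1 0 0 -0.057 0 0 0; 1 0 0 -0.063 0 0 0; 1 0 0 -0.067 0 0 0' && python3 -m crank '1 0 0 -0.001 0 0 0; 1 0 0 -0.002 0 0 0; 1 0 0 -0.003 0 0 0; 1 0 0 -0.004 0 0 0; 1 0 0 -0.005 0 0 0; 1 0 0 -0.006 0 0 0; 1 0 0 -0.007 0 0 0; 1 0 0 -0.007 0 0 0'
```

```text
t: 22.3
position: [412.9, 250.5, 226.7]
ee_rot: [[-0.99, -0.143, -0.002], [-0.143, 0.99, -0.001], [0.002, -0.0, -1.0]]
contact_force: [-0.1, 0.2, -1.2]
finger_gap: 14.2
grip_force: 58.6
t: 23.13
position: [413.0, 250.5, 159.7]
ee_rot: [[-0.99, -0.143, -0.001], [-0.143, 0.99, -0.0], [0.001, -0.0, -1.0]]
contact_force: [0.5, -0.1, -0.7]
finger_gap: 14.2
grip_force: 58.6
t: 23.8
position: [413.3, 250.6, 153.6]
ee_rot: [[-0.99, -0.143, -0.0], [-0.143, 0.99, -0.0], [0.0, -0.0, -1.0]]
contact_force: [-0.6, 0.8, -1.5]
finger_gap: 14.1
grip_force: 58.6
```

```bash
python3 -m crank '1 0 0 -0.001 0 0 0; 1 0 0 -0.002 0 0 0; 1 0 0 -0.002 0 0 0; 1 0 0 -0.002 0 0 0' && python3 -m crank '1 0 0 -0.001 0 0 0; 1 0 0 -0.001 0 0 0; 1 0 0 -0.001 0 0 0' && python3 -m crank '1 0 0 -0.0005 0 0 0; 1 0 0 -0.001 0 0 0; 1 0 0 -0.001 0 0 0'
```

```text
t: 24.13
position: [413.4, 250.7, 151.7]
ee_rot: [[-0.99, -0.143, -0.0], [-0.143, 0.99, -0.0], [0.0, -0.0, -1.0]]
contact_force: [0.2, -0.6, -0.9]
finger_gap: 14.1
grip_force: 58.6
t: 24.38
position: [413.4, 250.7, 150.7]
ee_rot: [[-0.99, -0.143, -0.0], [-0.143, 0.99, -0.0], [0.0, -0.0, -1.0]]
contact_force: [0.3, -1.3, -1.0]
finger_gap: 14.0
grip_force: 58.6
t: 24.63
position: [413.4, 250.7, 149.7]
ee_rot: [[-0.99, -0.143, -0.0], [-0.143, 0.99, -0.0], [0.0, -0.0, -1.0]]
contact_force: [0.4, -1.0, -0.8]
finger_gap: 14.0
grip_force: 58.5
```

```bash
python3 -m crank '1 0 0 -0.0005 0 0 0; 1 0 0 -0.001 0 0 0; 1 0 0 -0.001 0 0 0'
```

```text
t: 24.88
position: [414.0, 250.8, 149.6]
ee_rot: [[-0.99, -0.143, 0.001], [-0.143, 0.99, 0.0], [-0.001, 0.0, -1.0]]
contact_force: [-1.4, 0.2, 4.4]
finger_gap: 14.0
grip_force: 59.3
```

Contact. I ease off, open, rise and look.

```bash
python3 -m crank '1 0 0 0.0005 0 0 0; 1 0 0 0.0005 0 0 0; 0.6 0 0 0.0005 0 0 0; 0.5 0 0 0.0005 0 0 0; 0.3 0 0 0.0005 0 0 0; 0 0 0 0.0005 0 0 0; -0.3 0 0 0.0005 0 0 0; -0.6 0 0 0.0005 0 0 0; -1 0 0 0.0005 0 0 0; -1 0 0 0.0005 0 0 0' && python3 -m crank '-1 0 0 0 0 0 0; -1 0 0 0.004 0 0 0; -1 0 0 0.012 0 0 0; -1 0 0 0.024 0 0 0; -1 0 0 0.04 0 0 0; -1 0 0 0.06 0 0 0; -1 0 0 0.08 0 0 0; -1 0 0 0.1 0 0 0; -1 0 0 0.12 0 0 0; -1 0 0 0.14 0 0 0' && python3 -m crank '-1 -0.02 0.03 0.01 0 0 0; -1 -0.04 0.06 0.02 0 0 0; -1 -0.06 0.09 0.02 0 0 0; -1 -0.08 0.12 0.02 0 0 0; -1 -0.1 0.15 0.02 0 0 0; -1 -0.12 0.18 0.02 0 0 0; -1 -0.12 0.18 0.02 0 0 0' && python3 - <<'E'
from h import *
s=C["side"]["color"];t=C["top"]["color"]
r=lambda i,w,h:cv2.resize(i,(w,h),interpolation=2)
cv2.imwrite("pics/c6.png",np.hstack([r(s[150:340,260:390],410,600),np.vstack([r(t[140:270,160:290],390,390),r(t[140:270,210:461],390,210)])]))
E
```

```text
t: 25.72
position: [413.4, 250.7, 149.3]
ee_rot: [[-0.99, -0.143, 0.0], [-0.143, 0.99, -0.0], [-0.0, -0.0, -1.0]]
contact_force: [0.5, 0.6, -0.1]
finger_gap: 85.2
grip_force: 0.0
t: 26.55
position: [413.4, 250.7, 291.2]
ee_rot: [[-0.99, -0.143, 0.001], [-0.143, 0.99, 0.0], [-0.001, 0.0, -1.0]]
contact_force: [1.2, -0.5, 0.1]
finger_gap: 85.3
grip_force: 0.0
t: 27.13
position: [289.7, 434.7, 310.3]
ee_rot: [[-0.989, -0.148, -0.001], [-0.148, 0.989, 0.003], [0.0, 0.003, -1.0]]
contact_force: [-0.0, -1.8, -0.1]
finger_gap: 85.7
grip_force: 0.0
```

View pics/c6.png

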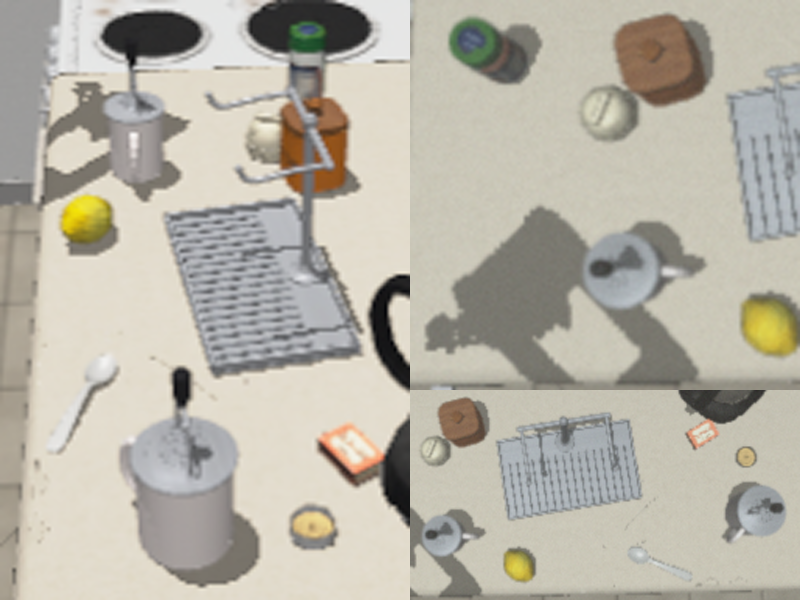

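Both infusers sit flat on their mugs: the narrow one at about (133,105) and the wide one at (183,455). The hooks are empty, the bystanders are undisturbed, and the robot is clear. I let it settle briefly and hand in.

```bash
python3 -m crank '-1 0 0 0 0 0 0; -1 0 0 0 0 0 0; -1 0 0 0 0 0 0; -1 0 0 0 0 0 0; -1 0 0 0 0 0 0; -1 0 0 0 0 0 0' && python3 -c "
from cell import *
print(hand_in())"
```

```text
t: 27.73
position: [293.9, 430.3, 309.3]
ee_rot: [[-0.99, -0.142, 0.0], [-0.142, 0.99, -0.0], [-0.0, -0.0, -1.0]]
contact_force: [-0.5, -0.6, 0.0]
finger_gap: 85.3
grip_force: 0.0
the job is handed in; nothing more can be done
None
```

Both infusers are resting flat on their matching upright mugs with nothing else disturbed in the final pictures, and the job was handed in at about 28 s of the 54 s allowed; no verdict came back.

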